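# Refit the warmer's control knob and switch it off

## Task

The control knob of the table warmer was taken off for washing and lies on the wooden serving tray. Push it back onto the warmer's square shaft until it is fully home (any of the four ways round will do), and only then use it to turn the shaft anticlockwise, seen from above, to its end stop, so that the warmer is off. Let go, leaving the knob seated on the shaft, and leave the pot, cup and bowl standing where they are.

Things in the scene. Friction and masses are not known exactly. Their poses are not given: they have to be found in the camera images.
- knob: Loose white knob, about 60 g, bore down on the tray. Round skirt 48 mm in diameter, 21 mm high; on it a bar grip 44 mm long (knob's x), 14 mm wide (y), its top 44 mm above the underside. Underside: central blind square bore 15.4 mm wide, 18 mm deep, sides parallel to the knob's x and y. Origin: centre of the underside, z up.
- shaft_seat (a point): Foot of the warmer's bare upright metal shaft: centre of the flat top of its round shoulder (32 mm diameter, 54 mm above the table), on which the knob's underside rests when fully home. A square shaft 14 mm wide rises 16 mm from here, its top 2.5 mm tapering to 9 mm; sides parallel to this frame's x and y, which turn with it; z up. On the warmer's strip nearest the robot.
- shaft (a joint): Angle of the warmer's shaft in rad, 0 = off, at the anticlockwise end stop (seen from above); grows clockwise to 4.0. It starts somewhere between 0.6 and 1.3 and stays where it is left (light friction). The seated knob has a play of about 0.1 rad on the shaft.
- warmer: The fixed table warmer: a flat steel box 270 mm (x) by 260 mm (y), 50 mm high, with a black warming plate on its far part. Origin: centre of the underside. The shaft's axis stands at x = -95 mm, y = 0 in its frame.
- tray: The fixed brown wooden serving tray, 260 mm (x) by 330 mm (y); its floor is 8 mm above the table, its rim, 10 mm wide, 16 mm. Origin: centre of the underside.
- cup: Bystander: open blue tea cup, 68 mm diameter, 70 mm high, on the tray. Origin: centre of the underside.
- bowl: Bystander: white bowl, 92 mm diameter, 45 mm high, on the tray. Origin: centre of the underside.
- pot: Bystander: white lidded pot, 122 mm diameter, 80 mm high, standing on the warmer's black plate. Origin: centre of the underside.
There are look-alikes about, which are no part of the job. There is more than one size of the knob; the job needs the largest.

How it is judged:
By the outcome, as a careful person would: the job done as asked, in the order asked, and still so for the second after the job is handed in, with the robot touching nothing.
It also fails if it takes over 48 s, if anything falls off the work surface, if the arm or the gripper's body presses on something with over 40 N, if the wrist force passes 120 N, or if a joint passes its speed limit or range.

## Robot

A 6-joint arm with a two-finger parallel gripper is mounted at the origin on the work surface. World frame = base frame: x ahead of the robot, y to its left, z up, the work surface at z = 0. Lengths are in mm, angles in rad, forces in N, time in s.
With the tool pointing down it reaches from about 275 to 1000 mm from the base axis. Payload 8.4 kg.
Tool frame: the origin (TCP) lies between the finger pads; the fingertips stand 17 mm ahead of it and the grasp point (between the pads) lies 2 mm behind it; z points along the fingers, y is the line along which they close (so a half turn about z gives the same grasp; the last joint's range is limited). The gripper opens to 85 mm and grips with 20 to 120 N. Pads are 22 mm wide; open, the fingers measure 114 mm over their backs; the gripper's body (76 mm by 85 mm) begins 54 mm behind the grasp point. The pads swing forward as they close: fully open they stand 13 mm farther back than shut.
Start: joints at [-1.188, 0.353, 1.633, -0, 1.155, -0.002], TCP at [234.607, -579.299, 248.281] pointing down, gripper open.
Joint ranges: [-2.63, 2.63], [-0.92, 2.1], [0.06, 2.66], [-1.3, 4.44], [0, 2.69], [-3.02, 3.02]. Speed limits (rad/s): [2.22, 2.22, 2.79, 3.14, 3.14, 3.14].

## Interface

Orientations are given as [roll, pitch, yaw] about the fixed x, y, z axes, in that order (R = Rz(yaw) Ry(pitch) Rx(roll)).
In Python, from rig import sense, grab_frame, sign_off gives the robot as it stands. The module is installed in compiled form; this text tells all that it offers.
- The arm moves only by the tool send_rows, never from a script. Its argument "moves" is a list that holds one entry, the list of rows, each a list of 7 numbers: the shift along the world's x, y, z in m, then the turn, a rotation vector about the world's x, y, z in rad, then the opening, from -1 (shut) to 1 (fully open). In form: [[[dx, dy, dz, rx, ry, rz, jaw], ...]]. A call has 1 to 10 rows; each row shifts and turns the commanded pose from where the row before left it; what a row does not reach is not made up. A row lasts 1/10 s, in which the tool goes at most 50 mm and 8.59 degrees, less where a joint would pass 70% of its speed; a pose out of reach is approached as far as the arm can. A call with a gripper value outside its range is refused whole. The fingers move at their own pace and stop on an object; "grip_force" is the grip in N (left out, the last holds). Time passes only in rows, so rows that do not move let the fingers close. It gives the time, the measured TCP pose, the force, the opening and the grip force at its end, in the units of the state.
- sense(): the state, without advancing time (a new reading comes with each control period).
- grab_frame(name): name is "scene" or "side" or "wrist"; returns a dict with "img" (400x640x3 uint8, red, green, blue), "mtx" (3x3 intrinsics, pixels), "rvec" (rotation vector, rad) and "tvec" (3), from world to camera coordinates, as OpenCV has them; the wrist camera has in their place "T_tool_cam" (4x4, takes a point from camera to tool coordinates, whose origin is the TCP and whose axes are the flange's). Camera axes: x right, y down, z forward; pixel columns grow to the right and rows downward; lengths in mm; the calibration is good to about 2 mm. A picture is of the moment at which its call begins: read the wrist's pose just before it. There is no depth.
- sign_off(): hands the job in; it is judged then, once.
The state is a dict: "clock": time; "qpos": joint angles; "qvel": joint speeds; "joint_efforts": joint torques, N m; "eef_pos": TCP position; "tcp_rot": TCP orientation; "contact_force": force on the tool from outside, world axes, zero at the start; "wrist_torque": the same for the moment, N m; "opening": opening from 0.0 (shut) to 1.0 (fully open); "grasp_force": force on a finger pad.
Only numpy, scipy, OpenCV 4.12 (cv2) and the standard library are available. Lean on these libraries where they do the work, as an engineer would, in place of code of your own. Each camera call takes 0.05 s, during which the arm holds its last target. There are 200 camera calls.

## Working session

There is one attempt and no reset: what is moved stays moved. The work goes in short steps, Python scripts to look and compute and a tool call to move; the robot and the scene stay as the last step left them, time stands still between calls to the robot, and variables do not carry over. Pictures are saved under pics/ and viewed, at most 10 in all, crops included, and the job is handed in when it is done.

Besides the shell and the picture viewer there is one more tool, called after "Request:" as a command line: name --argument value ..., lists and objects as JSON in quotes. send_rows: Moves the arm, as the interface text tells. Its arguments: {"type":"object","properties":{"moves":{"type":"array"},"grip_force":{"type":"number"}},"required":["moves"]}

```bash
mkdir -p pics; cat > h.py <<'E'
import numpy as np,cv2
from rig import sense,grab_frame,sign_off
from scipy.spatial.transform import Rotation as R
def save(n,f): cv2.imwrite(f'pics/{n}.png',f['img'][:,:,::-1])
def crop(f,n,x0,y0,x1,y1,k): cv2.imwrite(f'pics/{n}.png',cv2.resize(f['img'][y0:y1,x0:x1,::-1],None,fx=k,fy=k,interpolation=cv2.INTER_CUBIC))
def ray(f,uv,z,s=None):
    K=f['mtx']
    d=np.linalg.inv(K)@np.array([uv[0],uv[1],1.])
    if 'rvec' in f and f['rvec'] is not None:
        Rm=cv2.Rodrigues(np.array(f['rvec'],float))[0];t=np.array(f['tvec'],float).ravel()
        c=-Rm.T@t;d=Rm.T@d
    else:
        T=f['T_tool_cam'];Rt=R.from_euler('xyz',s['tcp_rot']).as_matrix()
        c=Rt@T[:3,3]+np.array(s['eef_pos']);d=Rt@T[:3,:3]@d
    return c+d*(z-c[2])/d[2]
E
python3 - <<'E'
from h import *
import pickle
s=sense();print(s)
fs={}
for n in('scene','side','wrist'):
    f=grab_frame(n);save(n,f);fs[n]=f
pickle.dump((s,fs),open('f0.pkl','wb'))
print(fs['wrist']['T_tool_cam'])
E
```

```text
{'clock': 0.0, 'qpos': array([-1.18839365e+00,  3.53657694e-01,  1.63416533e+00,  2.43210217e-05,
        1.15516513e+00, -2.43619016e-03]), 'qvel': array([ 0.00140628,  0.00032804, -0.00063233, -0.0002567 , -0.00033738,
        0.00036527]), 'joint_efforts': array([-1.21512123e-03, -6.05257559e+01, -3.42072701e+01,  1.67715348e-04,
        9.65323357e-03, -6.73904282e-06]), 'eef_pos': array([ 234.4453368 , -578.86610225,  247.54234464]), 'tcp_rot': array([-3.14019722e+00, -2.56362615e-05,  3.84829016e-01]), 'contact_force': array([-0.79163704,  0.3791462 , -0.43730733]), 'wrist_torque': array([ 1.25321969e-02, -7.57795019e-03,  3.91667425e-05]), 'grasp_force': 0.0, 'opening': 0.9982722135140538}
[[ 1.85175961e-04 -9.51428654e-01 -3.07869262e-01  7.92171126e+01]
 [ 9.99999979e-01  2.01792926e-04 -2.21380176e-05 -6.42059797e-01]
 [ 8.31885836e-05 -3.07869252e-01  9.51428671e-01 -1.25833540e+02]
 [ 0.00000000e+00  0.00000000e+00  0.00000000e+00  1.00000000e+00]]
```

View pics/scene.png

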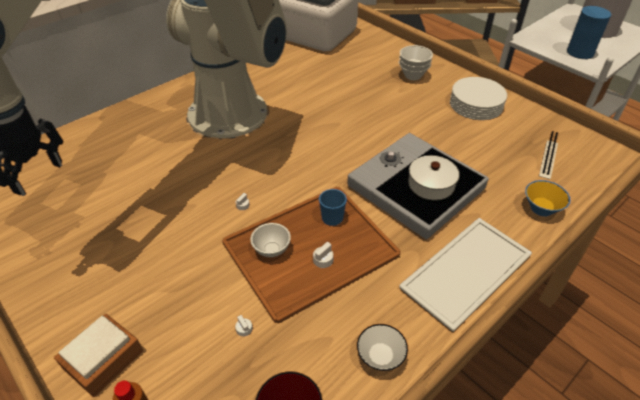

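View pics/side.png

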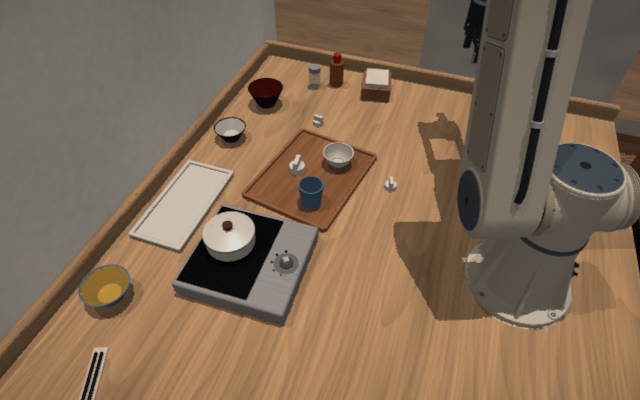

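Scene: three white knobs, at (242,202) and (244,326) on the bare table and (322,255) on the wooden tray. The tray one looks the largest and is where the task says it is. In the side view it is at (297,166), and the shaft is at (391,156) in scene and (286,262) in side. I'll confirm this in an enlarged crop.

```bash
python3 - <<'E'
from h import *
import pickle
s,fs=pickle.load(open('f0.pkl','rb'))
def c(n,x,y,w,h,k): return cv2.resize(fs[n]['img'][y:y+h,x:x+w,::-1],None,fx=k,fy=k,interpolation=cv2.INTER_CUBIC)
a=np.hstack([c('scene',297,230,50,37,8),c('scene',366,137,50,37,8)])
b=np.hstack([c('side',272,147,50,37,8),c('side',261,244,50,37,8)])
cv2.imwrite('pics/c1.png',np.vstack([a,b]))
for n,uv,z in [('scene',(323,262),8),('side',(297,172),8),('scene',(391,160),54),('side',(286,264),54),('scene',(242,205),0),('scene',(244,330),0)]:
    print(n,uv,ray(fs[n],uv,z).round(1))
E
```

```text
scene (323, 262) [ 642.  -176.1    8. ]
side (297, 172) [ 631.8 -166.1    8. ]
scene (391, 160) [538.5 165.7  54. ]
side (286, 264) [525.5 175.   54. ]
scene (242, 205) [ 359.1 -202.5    0. ]
scene (244, 330) [ 657.1 -413.5    0. ]
```

View pics/c1.png

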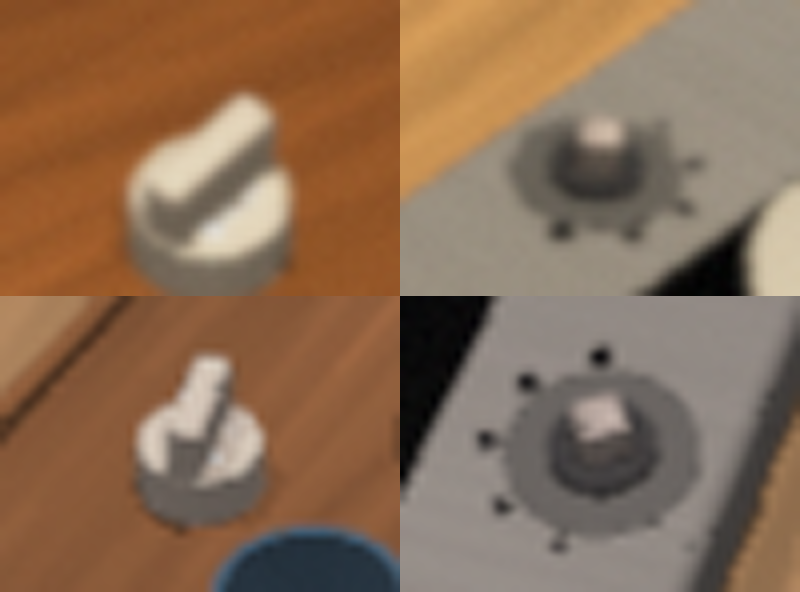

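The crop confirms it: the tray knob (scene 322,255) is clearly the largest. The warmer's bare square shaft shows clearly at scene (391,153) and side (286,259).

```bash
python3 - <<'E'
from h import *
import pickle
s,fs=pickle.load(open('f0.pkl','rb'))
def P(n,uv,z): return ray(fs[n],uv,z)[:2].round(1)
print(fs['scene']['mtx'],fs['wrist']['mtx'])
S=lambda x,y:(297+x/8,230+y/8); D=lambda x,y:(272+x/8,147+(y-296)/8)
print('knob',P('scene',S(212,149),52),P('side',D(201,398),52))
print('ends',P('scene',S(165,192),52),P('scene',S(258,105),52),P('side',D(185,436),52),P('side',D(216,362),52))
S=lambda x,y:(366+(x-400)/8,137+y/8); D=lambda x,y:(261+(x-400)/8,244+(y-296)/8)
print('shaft',P('scene',S(602,130),70),P('side',D(600,417),70))
E
```

```text
[[502.95110594   0.         328.00397589]
 [  0.         502.95110594 199.6123629 ]
 [  0.           0.           1.        ]] [[335.86258176   0.         321.13503831]
 [  0.         335.86258176 203.10962034]
 [  0.           0.           1.        ]]
knob [ 639.6 -172.4] [ 632.1 -171.4]
ends [ 642.1 -192.5] [ 636.6 -151.9] [ 630.2 -150.7] [ 634.  -191.4]
shaft [531.8 171.8] [525.7 172.4]
```

Request:
send_rows --moves '[[[0.03,0.03,0,0,0,0.13,0.2],[0.035,0.035,0,0,0,0.13,0],[0.035,0.035,0,0,0,0.13,-0.2],[0.035,0.035,0,0,0,0.13,-0.2],[0.035,0.035,0,0,0,0.13,-0.2],[0.035,0.035,0,0,0,0.13,-0.2],[0.035,0.035,0,0,0,0.13,-0.2],[0.035,0.035,0,0,0,0.13,-0.2],[0.035,0.035,0,0,0,0.13,-0.2],[0.035,0.035,0,0,0,0.13,-0.2]]]'

```text
clock: 1.15
eef_pos: [580.7, -232.5, 248.2]
tcp_rot: [-3.141, -0.0, 1.69]
contact_force: [0.2, 0.1, -0.2]
opening: 0.397
grasp_force: 0.0
```

Request:
send_rows --moves '[[[0.03,0.03,-0.03,0,0,0,-0.2],[0.027,0.032,-0.03,0,0,0,-0.2],[0,0,0,0,0,0,-0.2],[0,0,0,0,0,0,-0.2]]]'

```text
clock: 1.55
eef_pos: [634.4, -173.4, 189.0]
tcp_rot: [-3.139, -0.001, 1.687]
contact_force: [-0.5, -0.3, 0.2]
opening: 0.401
grasp_force: 0.0
```

```bash
python3 - <<'E'
from h import *
import pickle
s=sense();f=grab_frame('wrist');pickle.dump((s,f),open('f1.pkl','wb'))
print(s['clock'],s['eef_pos'],s['tcp_rot'],s['qpos'],s['opening'])
crop(f,'w1',170,90,470,315,2.6)
E
```

```text
1.55 [ 634.38970116 -173.35079516  188.97092077] [-3.13915495e+00 -7.40685325e-04  1.68681048e+00] [-2.68911630e-01  4.60821085e-01  1.60960974e+00 -2.60361586e-04
  1.07369929e+00 -3.84802234e-01] 0.4011482808333513
```

View pics/w1.png

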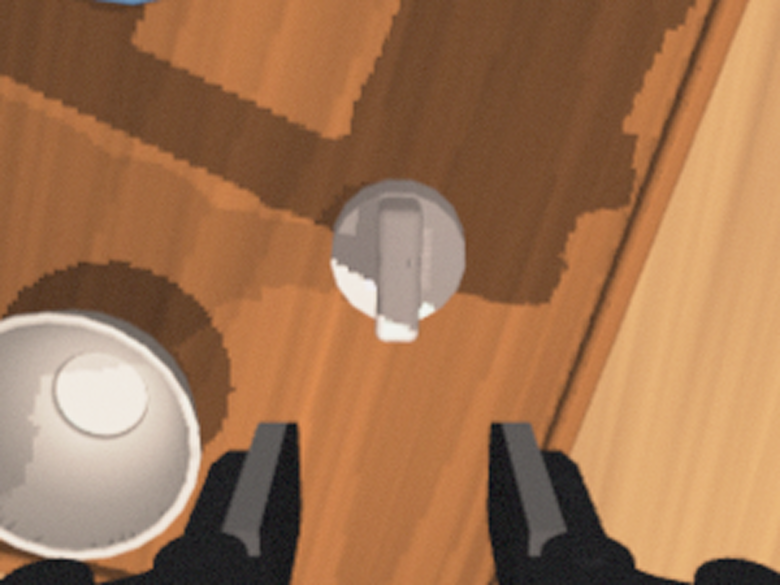

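Wrist view: the knob is near the centre, its bar almost vertical in the picture, between about (400,211) and (397,340) in the crop. The bowl is to the left, clear of the fingers.

```bash
python3 - <<'E'
from h import *
import pickle
s,f=pickle.load(open('f1.pkl','rb'))
C=lambda x,y:(170+x/2.6,90+y/2.6)
a=ray(f,C(400.5,211),52,s);b=ray(f,C(397.5,340),52,s)
print(a,b,(a+b)/2,np.hypot(*(a-b)[:2]),np.arctan2(*(a-b)[1::-1]))
l=ray(f,C(331,250),29,s);r=ray(f,C(465,250),29,s);print('skirt',(l+r)/2,np.hypot(*(l-r)[:2]))
E
```

```text
[ 633.99187398 -151.74841403   52.        ] [ 638.04896603 -193.86210345   52.        ] [ 636.02042001 -172.80525874   52.        ] 42.30866143029592 1.6668366068611091
skirt [ 635.45467293 -170.21946041   29.        ] 45.34564347643915
```

Request:
send_rows --moves '[[[0.0015,0.001,-0.04,0,0,-0.02,-0.3],[0,0,-0.04,0,0,0,-0.3],[0,0,-0.035,0,0,0,-0.3],[0,0,-0.02,0,0,0,-0.3],[0,0,-0.006,0,0,0,-0.3],[0,0,0,0,0,0,-0.6],[0,0,0,0,0,0,-1],[0,0,0,0,0,0,-1],[0,0,0,0,0,0,-1],[0,0,0,0,0,0,-1]]]' --grip_force 60

```text
clock: 2.6
eef_pos: [636.8, -173.6, 50.4]
tcp_rot: [3.14, 0.001, 1.665]
contact_force: [-1.7, -0.5, 5.1]
opening: 0.142
grasp_force: 62.9
```

Request:
send_rows --moves '[[[0,0,0.02,0,0,0,-1],[0,0,0.04,0,0,0,-1],[0,0,0.04,0,0,0,-1],[-0.015,0.04,0.02,0,0,0,-1],[-0.018,0.046,0,0,0,0,-1],[-0.018,0.046,0,0,0,0,-1],[-0.018,0.046,0,0,0,0,-1],[-0.018,0.046,0,0,0,0,-1],[-0.014,0.04,0,0,0,0,-1],[-0.005,0.014,0,0,0,0,-1]]]'

```text
clock: 3.6
eef_pos: [528.6, 107.7, 169.6]
tcp_rot: [-3.141, -0.001, 1.667]
contact_force: [-0.5, 0.5, -0.3]
opening: 0.146
grasp_force: 62.3
```

Request:
send_rows --moves '[[[0,0,-0.015,0,0,0,-1],[0,0,0,0,0,0,-1],[0,0,0,0,0,0,-1]]]'

```text
clock: 3.9
eef_pos: [530.3, 104.2, 154.4]
tcp_rot: [-3.141, 0.0, 1.665]
contact_force: [0.0, 0.6, -0.2]
opening: 0.148
grasp_force: 62.3
```

```bash
python3 - <<'E'
from h import *
import pickle
s=sense();f=grab_frame('wrist');g=grab_frame('scene');d=grab_frame('side');pickle.dump((s,f,g,d),open('f2.pkl','wb'))
print(s['clock'],s['eef_pos'],s['tcp_rot'],s['qpos'],s['opening'],s['contact_force'],s['grasp_force'])
crop(f,'w2',200,60,440,240,3.3)
E
```

```text
3.9 [530.28695584 104.18511499 154.37074898] [-3.14111861e+00  2.67616026e-04  1.66464618e+00] [ 1.91355485e-01  3.35473958e-01  1.89837810e+00 -2.79287200e-04
  9.08238464e-01  9.76775513e-02] 0.1477600595831167 [ 0.00794127  0.63203073 -0.15098873] 62.254310846328735
```

View pics/w2.png

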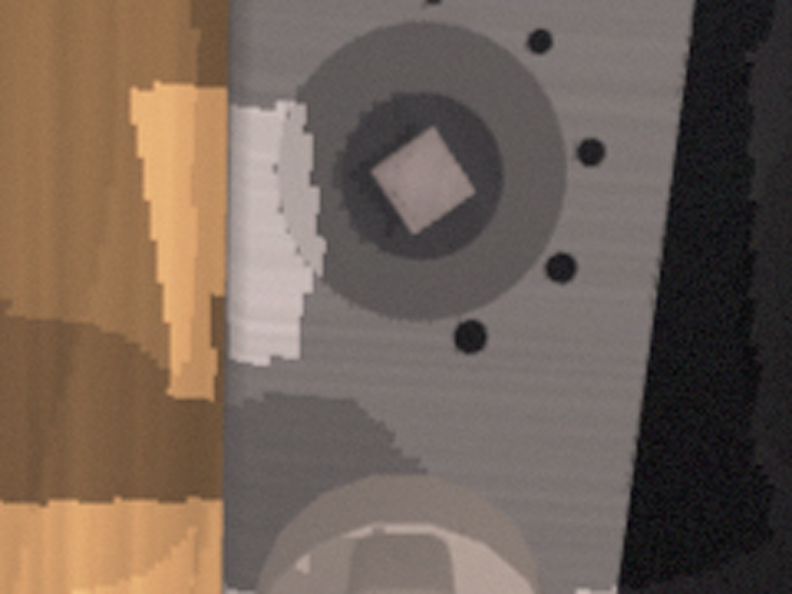

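Wrist view: the shaft's square is at crop corners (433,127), (475,190), (415,236) and (371,172). The held knob's skirt shows at the bottom edge, so I need a lower crop to check how it sits in the hand.

```bash
python3 - <<'E'
from h import *
import pickle
s,f,g,d=pickle.load(open('f2.pkl','rb'))
C=lambda p:(200+p[0]/3.3,60+p[1]/3.3)
q=np.array([ray(f,C(p),67.5,s)[:2] for p in [(433,127),(475,190),(415,236),(371,172)]])
print(q.round(1),q.mean(0))
for i in range(4):
    e=q[(i+1)%4]-q[i];print(np.hypot(*e),np.arctan2(e[1],e[0])%(np.pi/2))
c=[ray(f,C(p),54,s)[:2] for p in [(341,178),(503,178),(420,259),(420,92)]];print('shoulder',np.round(c,1))
crop(f,'w3',240,190,400,310,3.5)
def pr(fr,p):
    return cv2.projectPoints(np.array([p],float),np.array(fr['rvec']),np.array(fr['tvec']),fr['mtx'],None)[0].ravel()
print(pr(g,s['eef_pos']),pr(d,s['eef_pos']))
a=[cv2.resize(fr['img'][int(v)-30:int(v)+30,int(u)-40:int(u)+40,::-1],None,fx=5,fy=5,interpolation=cv2.INTER_CUBIC) for fr,(u,v) in [(g,pr(g,s['eef_pos'])),(d,pr(d,s['eef_pos']))]]
b=cv2.imread('pics/w3.png');b=np.hstack([b,np.zeros((b.shape[0],800-b.shape[1],3),np.uint8)])
cv2.imwrite('pics/w3.png',np.vstack([np.hstack(a)[:178],b]) if 0 else np.vstack([cv2.resize(np.hstack(a),(800,300))[:300],cv2.resize(b,None,fx=.71,fy=.71) if 0 else b[:300]]))
E
```

```text
[[529.2 181.7]
 [538.2 171.3]
 [527.9 161.8]
 [518.6 172.7]] [528.45144382 171.85814841]
13.727960967675076 0.7097322691037713
13.971181146052029 0.7415798731766001
14.265508782556013 0.7071346450974838
13.92734810125967 0.7030815460300969
shoulder [[512.5 170.3]
 [544.3 173.3]
 [529.6 156. ]
 [526.4 187.7]]
[375.82215211 138.88360586] [293.79278327 213.62894045]
```

View pics/w3.png

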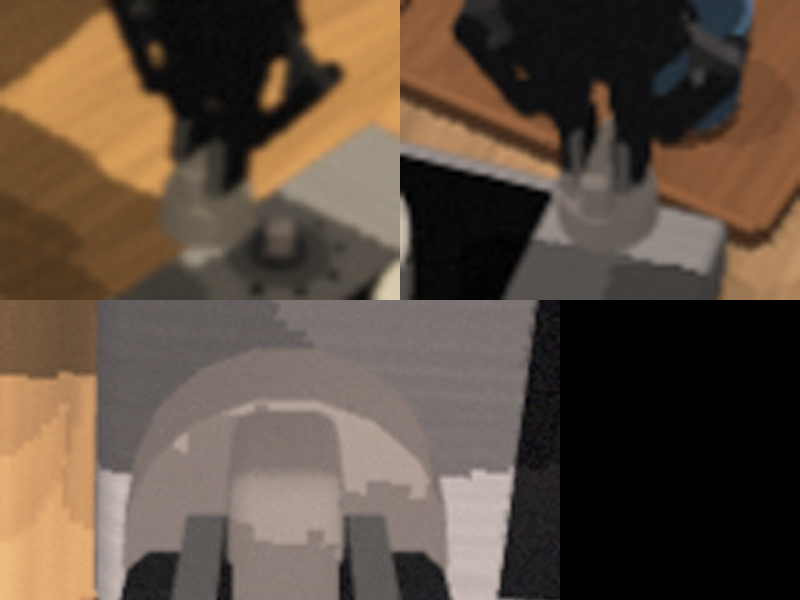

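The side and scene crops show the knob held level. The wrist crop shows its skirt arc centred at x≈286, with rim tops at y≈348 (lower) and y≈400 (upper).

```bash
python3 - <<'E'
from h import *
import pickle
s,f,g,d=pickle.load(open('f2.pkl','rb'))
C=lambda p:(240+p[0]/3.5,190+(p[1]-300)/3.5)
Rt=R.from_euler('xyz',s['tcp_rot']).as_matrix()
z=s['eef_pos'][2]-42
for p,zz in [((286,348),z),((286,400),z+21),((125,540),z+12),((447,540),z+12),((286,410),z+44),((286,412),z+21)]:
    print(p,zz,(Rt.T@(ray(f,C(p),zz,s)-s['eef_pos'])).round(1))
E
```

```text
(286, 348) 112.37074897739441 [24.9  0.5 42. ]
(286, 400) 133.3707489773944 [24.5  0.5 21. ]
(125, 540) 124.37074897739441 [ -0.9 -23.2  30. ]
(447, 540) 124.37074897739441 [-0.8 24.2 30. ]
(286, 410) 156.3707489773944 [31.9  0.4 -2. ]
(286, 412) 133.3707489773944 [22.8  0.5 21. ]
```

Request:
send_rows --moves '[[[0,0.02,0,0,0,0.124,-1],[-0.001,0.02,0,0,0,0.124,-1],[-0.001,0.0168,0,0,0,0.124,-1],[0,0.01,0,0,0,0.124,-1],[0,0,-0.01,0,0,0.124,-1],[0,0,-0.015,0,0,0,-1],[0,0,-0.01,0,0,0,-1],[0,0,0,0,0,0,-1],[0,0,0,0,0,0,-1],[0,0,0,0,0,0,-1]]]'

```text
clock: 5.05
eef_pos: [528.7, 171.4, 119.9]
tcp_rot: [3.141, 0.0, 2.284]
contact_force: [-0.3, 0.6, 0.1]
opening: 0.152
grasp_force: 62.1
```

```bash
python3 - <<'E'
from h import *
import pickle
s=sense();f=grab_frame('wrist');s2=sense();g=grab_frame('scene');d=grab_frame('side');s3=sense();pickle.dump((s,f,g,d),open('f3.pkl','wb'))
for x in(s,s2,s3):print(x['eef_pos'],x['tcp_rot'],x['contact_force'],x['qpos'][5])
a=[cv2.resize(fr['img'][v-30:v+30,u-40:u+40,::-1],(400,300),interpolation=cv2.INTER_CUBIC) for fr,u,v in [(g,391,150),(d,286,257)]]
cv2.imwrite('pics/c3.png',np.hstack(a))
E
```

```text
[528.6604872  171.36635822 119.90450173] [3.14081239e+00 3.29681464e-04 2.28427270e+00] [-0.25832523  0.60476125  0.11871808] -0.4027145349340066
[528.68852097 171.45146609 119.95363985] [3.14059395e+00 4.14138853e-04 2.28437574e+00] [ 0.06406229 -0.20803494 -1.02562801] -0.4026988633149732
[528.53883033 171.47281351 119.83582742] [3.14076433e+00 3.46547481e-04 2.28456008e+00] [-1.10673405  0.56799006 -0.44346563] -0.4027575035653083
```

View pics/c3.png

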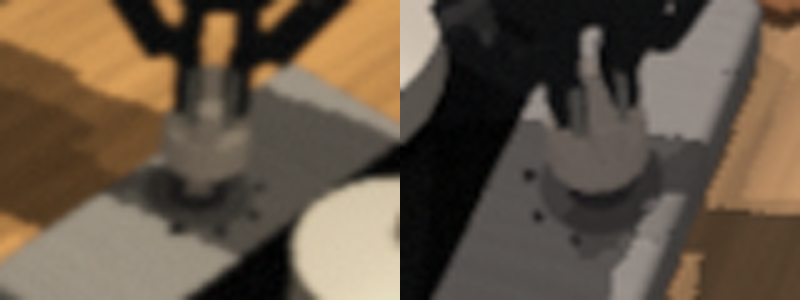

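Both views show the knob standing centred over the shaft. I'll lower it slowly and watch the force.

Request:
send_rows --moves '[[[0,0,-0.004,0,0,0,-1],[0,0,-0.003,0,0,0,-1],[0,0,-0.002,0,0,0,-1],[0,0,-0.002,0,0,0,-1],[0,0,0,0,0,0,-1]]]'

```text
clock: 5.7
eef_pos: [528.5, 171.3, 108.1]
tcp_rot: [3.141, 0.0, 2.285]
contact_force: [2.2, -1.7, -2.9]
opening: 0.146
grasp_force: 62.0
```

Request:
send_rows --moves '[[[0,0,-0.002,0,0,0,-1],[0,0,-0.002,0,0,0,-1],[0,0,0,0,0,0,-1]]]'

```text
clock: 6.0
eef_pos: [528.5, 171.3, 104.2]
tcp_rot: [3.141, 0.0, 2.285]
contact_force: [3.9, -3.1, -1.9]
opening: 0.145
grasp_force: 62.1
```

Request:
send_rows --moves '[[[0,0,-0.002,0,0,0,-1],[0,0,-0.002,0,0,0,-1],[0,0,-0.002,0,0,0,-1],[0,0,0,0,0,0,-1]]]'

```text
clock: 6.4
eef_pos: [528.5, 171.3, 98.1]
tcp_rot: [3.141, 0.0, 2.285]
contact_force: [3.4, -3.7, -0.2]
opening: 0.15
grasp_force: 62.3
```

Request:
send_rows --moves '[[[0,0,-0.001,0,0,0,-1],[0,0,-0.001,0,0,0,-1],[0,0,0,0,0,0,-1]]]'

```text
clock: 6.7
eef_pos: [528.6, 171.4, 96.8]
tcp_rot: [3.141, 0.001, 2.285]
contact_force: [1.9, -4.5, 7.5]
opening: 0.144
grasp_force: 63.1
```

Request:
send_rows --moves '[[[0,0,-0.001,0,0,0,-1],[0,0,-0.001,0,0,0,-1],[0,0,0,0,0,0,-1]]]'

```text
clock: 7.0
eef_pos: [528.7, 171.4, 96.5]
tcp_rot: [3.141, 0.001, 2.285]
contact_force: [-4.2, -5.7, 28.0]
opening: 0.145
grasp_force: 66.1
```

Stopped hard at 28 N at the expected height, so the knob is home. I'll ease the push and turn anticlockwise.

Request:
send_rows --moves '[[[0,0,0.001,0,0,0.04,-1],[0,0,0.0003,0,0,0.08,-1],[0,0,0,0,0,0.08,-1],[0,0,0,0,0,0.08,-1],[0,0,0,0,0,0.08,-1],[0,0,0,0,0,0.08,-1],[0,0,0,0,0,0.08,-1],[0,0,0,0,0,0,-1],[0,0,0,0,0,0,-1]]]'

```text
clock: 7.9
eef_pos: [528.7, 171.7, 96.7]
tcp_rot: [3.141, 0.001, 2.805]
contact_force: [0.6, -3.7, 13.3]
opening: 0.148
grasp_force: 64.1
```

```bash
python3 -c "
from h import *
s=sense();print(s['eef_pos'],s['tcp_rot'],s['contact_force'],s['wrist_torque'],s['joint_efforts'][5],s['qpos'][5])"
```

```text
[528.66511583 171.65098109  96.69650881] [3.14082580e+00 8.91084983e-04 2.80503331e+00] [ 0.6408845  -3.66944188 13.30831688] [-0.63867438  0.0203026   0.06120141] -0.04313784185796976 -0.9231016208477862
```

Request:
send_rows --moves '[[[0,0,0,0,0,0.06,-1],[0,0,0,0,0,0.06,-1],[0,0,0,0,0,0.06,-1],[0,0,0,0,0,0,-1]]]'

```text
clock: 8.3
eef_pos: [528.6, 171.7, 96.6]
tcp_rot: [3.141, 0.001, 2.987]
contact_force: [0.1, -3.6, 14.2]
opening: 0.144
grasp_force: 64.1
```

```bash
cat > t.py <<'E'
from h import *
s=sense();print(s['clock'],s['eef_pos'],s['tcp_rot'],s['contact_force'],s['wrist_torque'],s['joint_efforts'][5],s['opening'])
E
python3 t.py
```

```text
8.3 [528.58825365 171.73206895  96.64618029] [3.14089274e+00 8.12234951e-04 2.98675843e+00] [ 0.12077086 -3.55433325 14.20406492] [-0.52271131  0.01847702  0.0708155 ] -0.7016039080917835 0.14428697367954413
```

Request:
send_rows --moves '[[[0,0,0,0,0,0.05,-1],[0,0,0,0,0,0.05,-1],[0,0,0,0,0,0.05,-1],[0,0,0,0,0,0,-1],[0,0,0,0,0,0,-1]]]'

```text
clock: 8.8
eef_pos: [528.6, 171.8, 96.7]
tcp_rot: [3.141, 0.001, 3.135]
contact_force: [-0.5, -2.0, 13.4]
opening: 0.151
grasp_force: 64.1
```

```bash
python3 t.py
```

```text
8.8 [528.56644109 171.80279116  96.66999994] [3.14096173e+00 8.95009455e-04 3.13487987e+00] [-0.53662727 -2.03822403 13.36133643] [-0.47046205  0.1129342   0.02499081] -0.007208202296169475 0.15084172471408486
```

Turned 0.85 rad so far with no stop felt, so I'll carry on.

Request:
send_rows --moves '[[[0,0,0,0,0,0.05,-1],[0,0,0,0,0,0.05,-1],[0,0,0,0,0,0.05,-1],[0,0,0,0,0,0,-1],[0,0,0,0,0,0,-1]]]'

```text
clock: 9.3
eef_pos: [529.0, 171.8, 96.7]
tcp_rot: [3.141, 0.002, -2.998]
contact_force: [0.4, -2.4, 12.4]
opening: 0.147
grasp_force: 64.0
```

```bash
python3 t.py
```

```text
9.3 [528.9508763  171.77169362  96.67931397] [ 3.14114231e+00  1.73927973e-03 -2.99834539e+00] [ 0.43884605 -2.44472185 12.40529334] [-0.58972155 -0.1804084   0.00961213] -0.05375219159759581 0.14699006735061132
```

Request:
send_rows --moves '[[[0,0,0,0,0,0.05,-1],[0,0,0,0,0,0.05,-1],[0,0,0,0,0,0.05,-1],[0,0,0,0,0,0,-1]]]'

```text
clock: 9.7
eef_pos: [529.0, 171.9, 96.7]
tcp_rot: [3.141, 0.002, -2.848]
contact_force: [0.9, -2.6, 11.8]
opening: 0.145
grasp_force: 64.4
```

```bash
python3 t.py
```

```text
9.7 [529.02402043 171.8888822   96.70894274] [ 3.14084918e+00  2.00289717e-03 -2.84846247e+00] [ 0.94455072 -2.63026821 11.81887467] [-0.56267493 -0.25479831 -0.71521603] -1.3447605818510056 0.14451798945765496
```

Request:
send_rows --moves '[[[0,0,0,0,0,0.04,-1],[0,0,0,0,0,0,-1],[0,0,0,0,0,0,-1]]]'

```text
clock: 10.0
eef_pos: [529.0, 171.8, 96.7]
tcp_rot: [3.141, 0.002, -2.811]
contact_force: [1.8, -3.2, 12.1]
opening: 0.145
grasp_force: 65.6
```

```bash
python3 t.py; python3 -c "
from h import *
f=grab_frame('wrist');crop(f,'w4',200,150,440,330,3.2)"
```

```text
10.0 [529.01175629 171.84475058  96.68363739] [ 3.14085781e+00  1.96562605e-03 -2.81058512e+00] [ 1.83712693 -3.23485553 12.09654005] [-0.54843081 -0.23272195 -0.96847755] -1.0570290684700012 0.14525915111031906
```

View pics/w4.png

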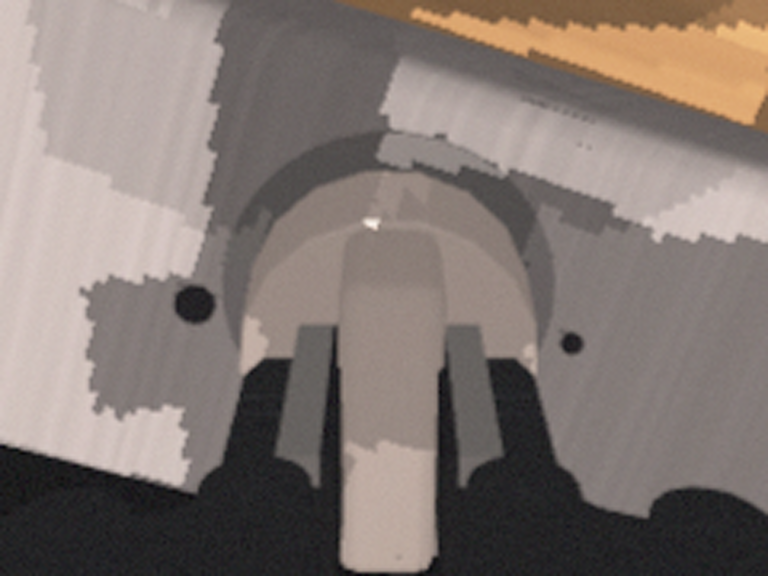

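The wrist view shows the knob down on the shoulder ring with no gap. The opposing moment jumped from about 0.05 to 1 N m after 1.15–1.2 rad, which is the end stop. I'll let go and rise straight up.

Request:
send_rows --moves '[[[0,0,0,0,0,0,-0.8],[0,0,0,0,0,0,-0.5],[0,0,0,0,0,0,-0.3],[0,0,0,0,0,0,-0.3],[0,0,0,0,0,0,-0.3],[0,0,0.01,0,0,0,-0.3],[0,0,0.03,0,0,0,-0.3],[0,0,0.04,0,0,0,-0.3],[0,0,0.03,0,0,0,-0.3],[0,0,0,0,0,0,-0.3]]]'

```text
clock: 11.05
eef_pos: [530.6, 172.3, 210.6]
tcp_rot: [-3.142, 0.008, -2.808]
contact_force: [-0.3, 0.5, 0.5]
opening: 0.352
grasp_force: 0.0
```

```bash
python3 t.py; python3 - <<'E'
from h import *
f=grab_frame('wrist');g=grab_frame('scene');d=grab_frame('side')
a=[cv2.resize(i,(400,300),interpolation=cv2.INTER_CUBIC) for i in (g['img'][120:180,350:430],d['img'][227:287,246:326],g['img'][100:340,200:520],f['img'][80:320,160:480])]
cv2.imwrite('pics/c4.png',np.vstack([np.hstack(a[:2]),np.hstack(a[2:])])[:,:,::-1])
E
```

```text
11.05 [530.62758929 172.29528999 210.63999313] [-3.14151255  0.00772435 -2.80833946] [-0.28409045  0.52180166  0.54323053] [-0.01191734  0.0299658  -0.01715991] 0.0005048396269557998 0.35186061569257815
```

View pics/c4.png

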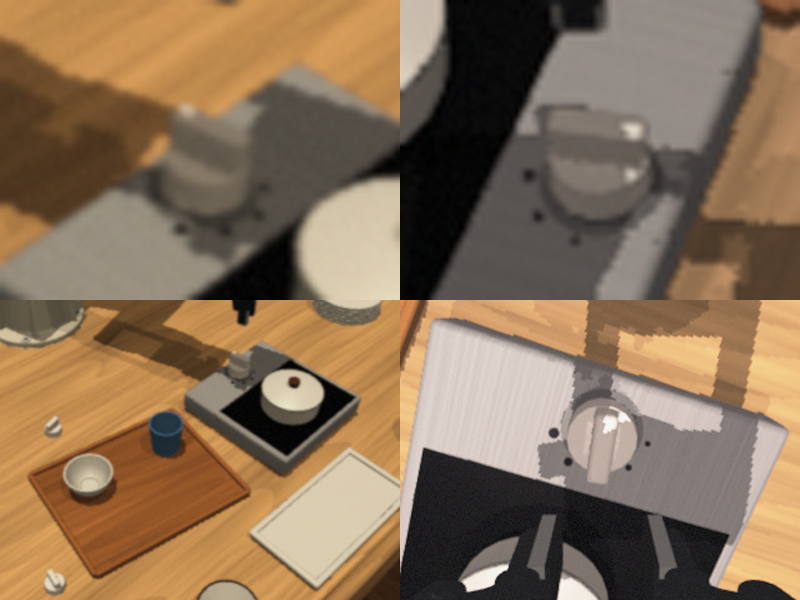

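The pictures show the knob seated on the shoulder, the bar at its end position, the gripper clear, and pot, cup and bowl where they were.

```bash
python3 -c "
from rig import sign_off;print(sign_off())"
```

```text
the job is handed in; nothing more can be done
None
```

The largest knob is fully home on the warmer's shaft and turned anticlockwise to its end stop; the gripper has let go, the pot, cup and bowl are unmoved, and the job was handed in after about 11 s, with no verdict returned.

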